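# Level the spice shelf with a spirit level and its screw foot

### The arm

A 7-joint arm with a two-finger parallel gripper is mounted at the origin on the work surface. World frame = base frame: x ahead of the robot, y to its left, z up, the work surface at z = 0. Lengths are in m, angles in rad, forces in N, time in s.
With the tool pointing down it reaches from about 0.425 to 0.975 m from the base axis. Payload 16.7 kg.
Tool frame: the origin (TCP) lies at the very end of the fingers, on their centre line; the grasp point (between the pads) lies 19 mm behind it; z points along the fingers, y is the direction in which the jaws open and shut (so a half turn about z gives the same grasp; the last joint's range is limited). The gripper opens to 85 mm and grips with 20 to 120 N. Pads are 22 mm wide; open, the fingers measure 114 mm over their backs; the gripper's body (76 mm by 85 mm) begins 54 mm behind the grasp point. The pads swing forward as they close: fully open they stand 13 mm farther back than shut.
Start: joints at [-1.296, 0.426, 0.074, 1.606, -0.034, 1.111, -0.067], TCP at [0.278, 0.615, 0.231] pointing down, gripper open.
Joint ranges: [-2.85, 2.85], [-0.5, 2.14], [-1.23, 1.37], [0.21, 2.46], [-1.02, 4.16], [0.16, 2.05], [-2.73, 2.73]. Speed limits (rad/s): [1.89, 1.89, 2.39, 2.39, 3.01, 3.01, 3.01].

### API

Orientations are given as a unit quaternion [w, x, y, z].
In Python, from bench import arm gives the robot as it stands.
- The arm moves only by the shell command python3 -m pendant 'ROWS' [FORCE]. ROWS is JSON, one flat list of numbers, 7 for each row, row after row: the shift along the world's x, y, z in m, then the turn, a rotation vector about the world's x, y, z in degrees, then the opening, from 0 (shut) to 1 (fully open). A call has 1 to 20 rows; each row is the pose to reach, as a shift and turn from the pose measured when the call began; what a row does not reach only later rows make up. A row lasts 1/8 s, in which the tool goes at most 62.5 mm and 10.7 degrees, less where a joint would pass 70% of its speed; a pose out of reach is approached as far as the arm can. A call with a gripper value outside its range is refused whole. The fingers move at their own pace and stop on an object; FORCE is the grip in N (left out, the last holds). Time passes only in rows, so rows that repeat a pose let the fingers close. It gives the time, the measured TCP pose, the force and the opening at its end, in the units of the state.
- arm.state(): the state, without advancing time (a new reading comes with each control period).
- arm.read_camera(name): name is "side" or "top"; returns a dict with "image" (384x512x3 uint8, red, green, blue), "fx", "fy", "cx", "cy" (pixels), "k1" (the pictures are not rectified: a ray, as slopes to the right and down, at radius r is drawn at 1 + k1 r^2 times it, then the intrinsics apply), "R" (3x3) and "t" (3): a world point X has camera coordinates R X + t. Camera axes: x right, y down, z forward; pixel columns grow to the right and rows downward; lengths in m; the calibration is good to about 2 mm. A picture is of the moment at which its call begins. There is no depth.
- arm.hand_in(): hands the job in, once; it reports no verdict.
The state is a dict: "time": time; "joint_positions": joint angles; "dq": joint speeds; "joint_efforts": joint torques, N m; "tcp_pos": TCP position; "tool_rot": TCP orientation; "contact_force": force on the tool from outside, world axes, zero at the start; "ft_torque": the same for the moment, N m; "finger_gap": opening from 0.0 (shut) to 1.0 (fully open).
Only numpy, scipy, OpenCV 4.12 (cv2) and the standard library are available. Lean on these libraries where they do the work, as an engineer would, in place of code of your own. Each camera call takes 0.05 s, during which the arm holds its last target.

### The job

The spice shelf on the counter slopes: stand the red spirit level upright on the clear front strip of the shelf, lengthwise along the board and near its middle, and let go of it. Turn the black knob of the shelf's screw foot until the bubble rests between the two black lines of the vial, then bed the foot in by pushing down on the level with your fingers, firmly but not hard (about 10 N). Finish while still pressing, with the bubble still between the lines; leave the spice jars and the other things on the counter alone.

Things in the scene. Friction and masses are not known exactly. Their poses are not given: they have to be found in the camera images.
- level_mid (a point): Centre of the loose red spirit level, a bar 200 mm long (its x) x 25 wide (y) x 45 high (z), 0.4 kg; starts upright on the counter, goes on the shelf either way round. A 64 mm window in the middle of its flat top shows the vial lying along x; press it near the middle, on the flat top on both sides of the window (34 to 100 mm from the middle) or on the window's rims, which are as high.
- bubble (a joint): Pale 16 mm bubble in the yellow-green vial, m: 0 = midway between the black lines (21 mm apart), positive towards the level's +x end, stops at +-0.0125; between the lines when within +-0.0025. It runs to the higher end, 1.5 mm per milliradian of slope, and takes about 2 s to settle after a movement.
- lane (a point): On the board's top, middle of its clear front strip: the level's middle goes here. Board 380 mm long (y axis) x 170 deep (x), top 105 mm above the counter; this point is halfway along, 40 mm behind the front edge. Strip clear for 110 mm from the front edge, spice jars behind. Two fixed feet at the +y end, about which the shelf tilts, the screw foot at the -y end.
- foot_knob (a point): Centre of the black round knob of the screw foot: 44 mm across, 26 high, 153 mm above the counter, 45 mm beyond the board's -y end; stem clear for 27 mm below it. Turns about the vertical, stiffly (0.06 N m), stays as left, keeps its height. Clockwise from above raises this end, 5 mm a turn (bubble shifts 2.9 mm per rad). At the start this end is 1.2 to 2.3 mm too low.
- shelf: The shelf: oak board with its steel frame, about 2 kg. Origin on the counter midway between the two fixed feet, 170 mm from the middle of the board towards +y; x across the board, y along it.
- spice_a: Spice jar 44 mm across, 70 mm high, on the back of the shelf; origin at its underside. Leave it alone.
- spice_b: Spice jar, same size, on the back of the shelf; origin at its underside. Leave it alone.
- spice_c: Spice jar, same size, on the back of the shelf; origin at its underside. Leave it alone.
- salt: Salt jar, 70 mm across, 85 mm high, on the counter; origin at its underside. Leave it alone.
- mug: Blue mug, 80 mm across, 90 mm high, on the counter; origin at its underside. Leave it alone.
- mill: Wooden pepper mill, 54 mm across, 155 mm high, on the counter; origin at its underside. Leave it alone.
- tea_tin: Blue tea tin, 78 mm square, 103 mm high, on the counter; origin at its underside. Leave it alone.

How it is judged:
On the way, in this order (a step that is already met when the one before it is completed fails the run):
1. the level stands on the front strip of the shelf, along the board, let go, its bubble off the middle (angle between level_mid's own z axis and vertical below 0.05 rad and angle between the x axis of level_mid and the y axis of lane, either way round below 0.1 rad and x of level_mid in the frame of lane between -0.03 and 0.03 m and y of level_mid in the frame of lane between -0.05 and 0.05 m and z of level_mid in the frame of lane between 0.018 and 0.027 m and contact force between level and shelf above 1.5 N and contact force between each of the arm, the fingers and level below 0.1 N and (value of joint bubble above 0.003 m or value of joint bubble below -0.003 m)), for 0.3 s.
2. the foot is turned until the bubble rests between the lines, the level standing free on the shelf (value of joint bubble between -0.0025 and 0.0025 m and velocity of joint bubble between -0.001 and 0.001 m/s and z of level_mid in the frame of lane between 0.018 and 0.027 m and contact force between level and shelf above 1.5 N and contact force between each of the arm, the fingers and level below 0.1 N), for 0.5 s.
At the end, for the whole second after the job is handed in: The level stands upright along the board on the front strip (within 30 mm across, 50 mm along, 0.1 rad), the fingers press on it so that it bears on the shelf with 8 to 35 N (about 4 N is its own weight), and the bubble stays within 2.5 mm of the middle, still held at the end (contact force between the fingers and level above 4 N and contact force between level and shelf between 8 and 35 N and value of joint bubble between -0.0025 and 0.0025 m and angle between level_mid's own z axis and vertical below 0.05 rad and angle between the x axis of level_mid and the y axis of lane, either way round below 0.1 rad and x of level_mid in the frame of lane between -0.03 and 0.03 m and y of level_mid in the frame of lane between -0.05 and 0.05 m and z of level_mid in the frame of lane between 0.018 and 0.027 m and linear speed of level below 0.02 m/s); the arm keeps its last pose, push and grip.
It fails at once if a spice jar is shifted or toppled (distance of any of spice_a, spice_b, spice_c from where it was at the start of the episode above 0.025 m or angle between any of spice_a, spice_b, spice_c's own z axis and vertical above 0.4 rad).
It fails at once if another thing on the counter is shifted or toppled (distance of any of salt, mug, mill, tea_tin from where it was at the start of the episode above 0.03 m or angle between any of salt, mill's own z axis and vertical above 0.4 rad).
It fails at once if the level is tipped over or dropped off the shelf (angle between level_mid's own z axis and vertical above 0.7 rad).
It also fails if it takes over 58 s, if anything falls off the work surface, if the arm or the gripper's body presses on something with over 40 N, if the wrist force passes 120 N, or if a joint passes its speed limit or range.

## Working session

There is one attempt and no reset: what is moved stays moved. The work goes in short steps, Python scripts to look and compute and a shell command to move; the robot and the scene stay as the last step left them, time stands still between calls to the robot, and variables do not carry over. Pictures are saved under pics/ and viewed, and the job is handed in when it is done.

```bash
ls; mkdir -p pics
cat > h.py <<'E'
import numpy as np, cv2
from bench import arm
def snap(n,f):
    c=arm.read_camera(n); cv2.imwrite('pics/'+f,c['image'][:,:,::-1]); return c
def K(c): return np.array([[c['fx'],0,c['cx']],[0,c['fy'],c['cy']],[0,0,1.]]),np.array([c['k1'],0,0,0.])
def ray(c,u,v):
    k,d=K(c); p=cv2.undistortPoints(np.array([[[u,v]]],float),k,d)[0,0]
    R=np.array(c['R']);t=np.array(c['t']); o=-R.T@t; return o,R.T@np.array([p[0],p[1],1])
def atz(c,u,v,z):
    o,d=ray(c,u,v); return o+d*(z-o[2])/d[2]
def proj(c,X):
    k,d=K(c); R=np.array(c['R']);t=np.array(c['t'],float)
    return cv2.projectPoints(np.array([X],float),cv2.Rodrigues(R)[0],t,k,d)[0][0,0]
def crop(c,f,u0,v0,u1,v1,s):
    cv2.imwrite('pics/'+f,cv2.resize(c['image'][v0:v1,u0:u1,::-1],None,fx=s,fy=s,interpolation=cv2.INTER_CUBIC))
E
python3 - <<'E'
from h import *
for n in('top','side'):
    c=snap(n,n+'0.png'); print({k:np.round(v,4).tolist() for k,v in c.items() if k!='image'}, (-np.array(c['R']).T@c['t']).round(3))
print(arm.state())
E
```

```text
pics
{'fx': 462.7128, 'fy': 462.7128, 'cx': 249.7027, 'cy': 187.0631, 'k1': -0.0402, 'R': [[0.0087, -0.9998, -0.015], [-0.9907, -0.0066, -0.1356], [0.1354, 0.0161, -0.9907]], 't': [0.0118, 0.5027, 1.3675]} [ 0.313 -0.007  1.423]
{'fx': 417.0267, 'fy': 417.0267, 'cx': 258.224, 'cy': 191.348, 'k1': -0.1007, 'R': [[0.8339, -0.5518, -0.0136], [-0.3773, -0.5518, -0.7437], [0.4029, 0.6253, -0.6684]], 't': [-0.4136, 0.2683, 0.9883]} [ 0.048 -0.698  0.854]
{'time': 0.1, 'joint_positions': array([-1.29651559,  0.42665082,  0.07381569,  1.60650286, -0.03408255,
        1.11077459, -0.06710895]), 'dq': array([-3.66663267e-05,  9.38886003e-04, -4.60624672e-05, -2.39999433e-03,
       -1.69494695e-04,  1.74584119e-03, -7.64248138e-04]), 'joint_efforts': array([ 8.47193005e-03, -9.51517797e+01,  3.77111748e+00, -4.64404035e+01,
        1.95921242e-02,  6.48310175e-03,  2.05748378e-07]), 'tcp_pos': array([0.27743194, 0.61498019, 0.23070965]), 'tool_rot': array([-7.68569506e-05,  2.10307167e-01,  9.77635211e-01, -5.33344288e-04]), 'contact_force': array([-0.39033887, -0.85397915, -0.62957247]), 'ft_torque': array([-0.0303943 ,  0.01618027,  0.00744878]), 'finger_gap': 0.9977259203151008}
```

View pics/top0.png

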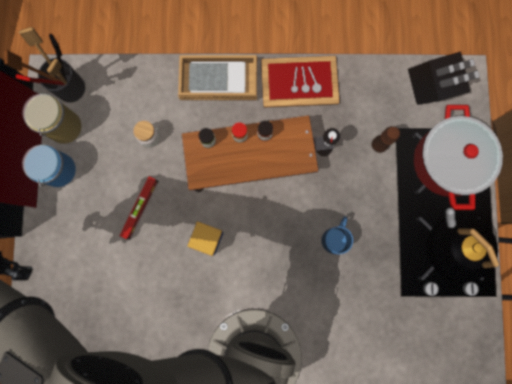

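View pics/side0.png

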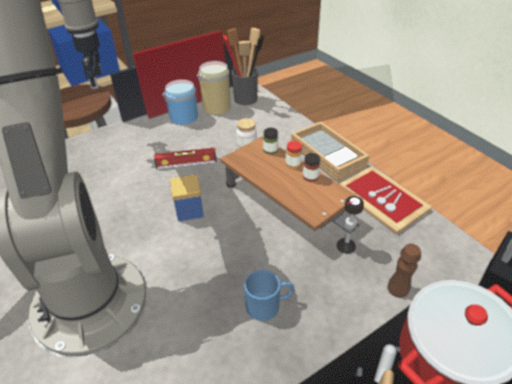

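The top view shows the level at about (139,208), the board spanning (183..317, 117..188), and the knob at about (332,135). The tin is at (205,239) and the mug at (337,240). I'll enlarge these next.

Run:
```python
import cv2
a=cv2.imread('pics/top0.png')
cv2.imwrite('pics/t0_lev.png',cv2.resize(a[165:250,100:220],None,fx=6,fy=6,interpolation=cv2.INTER_CUBIC))
cv2.imwrite('pics/t0_sh.png',cv2.resize(a[105:200,175:355],None,fx=4.4,fy=4.4,interpolation=cv2.INTER_CUBIC))
b=cv2.imread('pics/side0.png')
cv2.imwrite('pics/s0.png',cv2.resize(b[110:265,145:375],None,fx=3.4,fy=3.4,interpolation=cv2.INTER_CUBIC))
```

```text
(no output)
```

View pics/t0_lev.png

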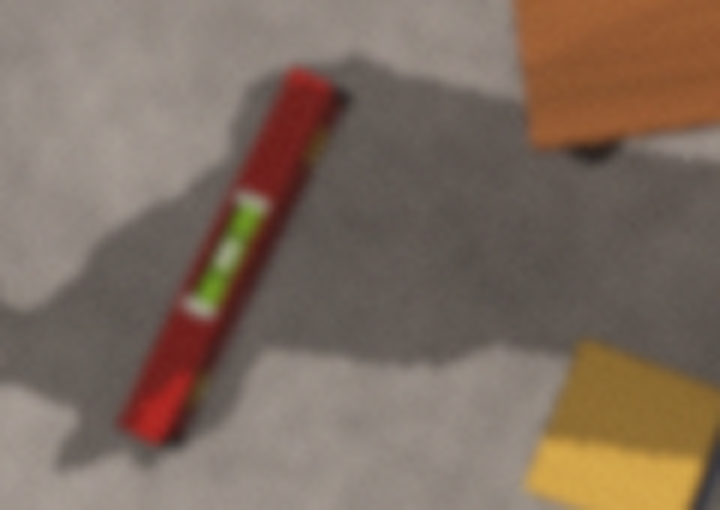

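View pics/t0_sh.png

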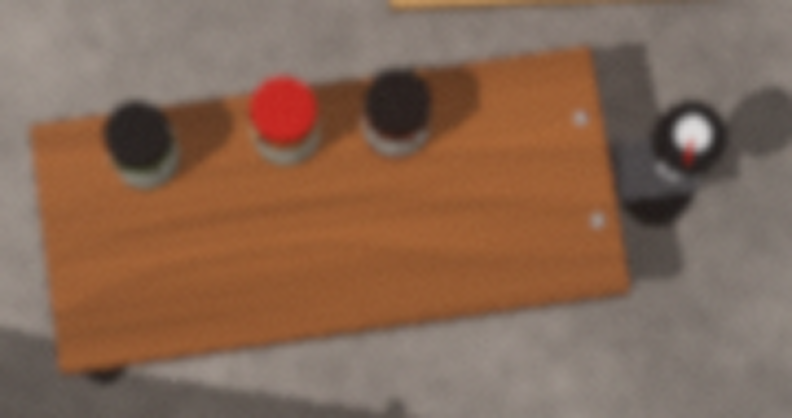

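View pics/s0.png

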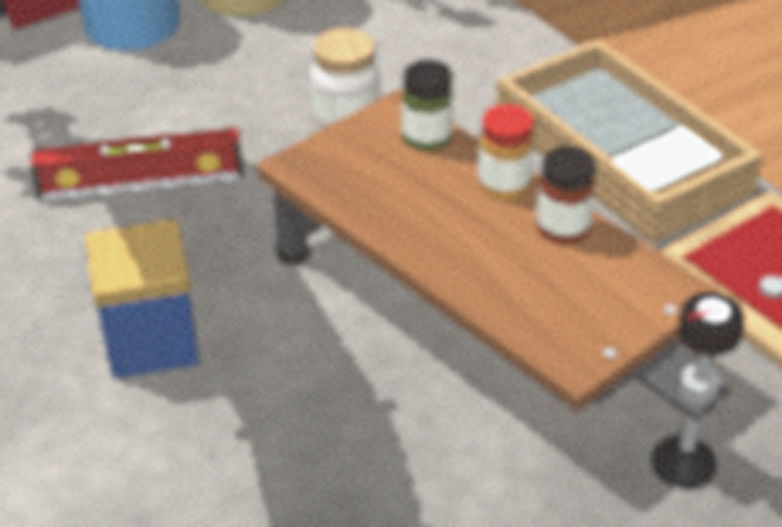

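Run:
```python
from h import *
c=arm.read_camera('top'); s=arm.read_camera('side')
B=[atz(c,175+u/4.4,105+v/4.4,.105) for u,v in((30,127),(62,370),(630,290),(592,47))]
B=np.array(B);print('board BL FL FR BR',B.round(4).tolist())
for i in range(4): print(np.linalg.norm(B[i]-B[i-1]).round(4))
ey=(B[0]+B[1]-B[2]-B[3]);ey/=np.linalg.norm(ey); ex=np.array([ey[1],-ey[0],0]);print('yaw y axis',np.degrees(np.arctan2(ey[1],ey[0])),ey,ex)
m=B.mean(0); fx=np.degrees
lane=m-ex*(.085-.04);print('lane',lane,'knob exp',m-ey*(.19+.045))
print('knob top',atz(c,175+690/4.4,105+135/4.4,.166), 'side',atz(s,145+712/3.4,110+311/3.4,.166))
L=np.array([atz(c,100+u/6,165+v/6,.045) for u,v in((293,68),(338,90),(165,445),(120,428))])
print(L.round(4).tolist(),'mid',L.mean(0),'vial',atz(c,100+228/6,165+252/6,.045))
d=L[0]+L[1]-L[2]-L[3];print('ang',np.degrees(np.arctan2(d[1],d[0])),np.linalg.norm(d)/2,np.linalg.norm(L[0]-L[1]))
# side check: front-right corner board, level ends
print('side FR',atz(s,145+577/3.4,110+405/3.4,.105),'FL',atz(s,145+262/3.4,110+170/3.4,.105), 'lev vial',atz(s,145+136/3.4,110+148/3.4,.045))
for n,p in(('tin',(205,235,.103)),('mug',(337,238,.09)),('mill',(390,133,.155)),('salt',(144,130,.085)),('ja',(207,136,.175)),('jc',(265,129,.175))): print(n,atz(c,*p).round(3))
```

```text
board BL FL FR BR [[0.6491, 0.2149, 0.105], [0.4859, 0.1891, 0.105], [0.5413, -0.1827, 0.105], [0.7057, -0.1594, 0.105]]
0.3786
0.1652
0.3759
0.166
yaw y axis 98.53652261353047 [-0.14843982  0.98892144  0.        ] [0.98892144 0.14843982 0.        ]
lane [0.55096598 0.00878607 0.105     ] knob exp [ 0.6303508  -0.21693068  0.105     ]
knob top [ 0.63037914 -0.21373115  0.166     ] side [ 0.63400963 -0.21516042  0.166     ]
[[0.5319, 0.3216, 0.045], [0.5208, 0.2983, 0.045], [0.3419, 0.3786, 0.045], [0.3501, 0.4015, 0.045]] mid [0.43618505 0.3500017  0.045     ] vial [0.43840567 0.35084505 0.045     ]
ang -23.945025979131113 0.19740519136830428 0.02580983927347315
side FR [ 0.53748897 -0.18997965  0.105     ] FL [0.48803387 0.17824957 0.105     ] lev vial [0.44069066 0.34746126 0.045     ]
tin [0.355 0.141 0.103]
mug [ 0.349 -0.236  0.09 ]
mill [ 0.642 -0.379  0.155]
salt [0.666 0.332 0.085]
ja [0.625 0.133 0.175]
jc [ 0.646 -0.028  0.175]
```

Both cameras agree to within about 5 mm and the known sizes match, so I'll use these positions: level middle (0.438, 0.350) with its axis at -24°, lane (0.552, 0.008) with its axis at 98.5°, and knob (0.632, -0.215). The jaw direction is 65.7°, which already lies across the level, so I'll go and grasp it.

```bash
python3 -m pendant '[0.03,-0.05,-0.01,0,0,0,1, 0.06,-0.10,-0.03,0,0,0,1, 0.09,-0.15,-0.06,0,0,0,1, 0.12,-0.20,-0.09,0,0,0,1, 0.15,-0.25,-0.11,0,0,0,1, 0.16,-0.265,-0.12,0,0,0,1, 0.16,-0.265,-0.15,0,0,0,1, 0.16,-0.265,-0.15,0,0,0,0.9]'
python3 - <<'E'
from h import *
c=snap('side','s1.png'); crop(c,'s1c.png',120,90,280,210,5)
E
```

```text
time: 1.2
tcp_pos: [0.4366, 0.349, 0.0794]
tool_rot: [-0.001, 0.211, 0.978, -0.002]
contact_force: [0.4, 0.9, 1.0]
finger_gap: 0.902
```

View pics/s1c.png

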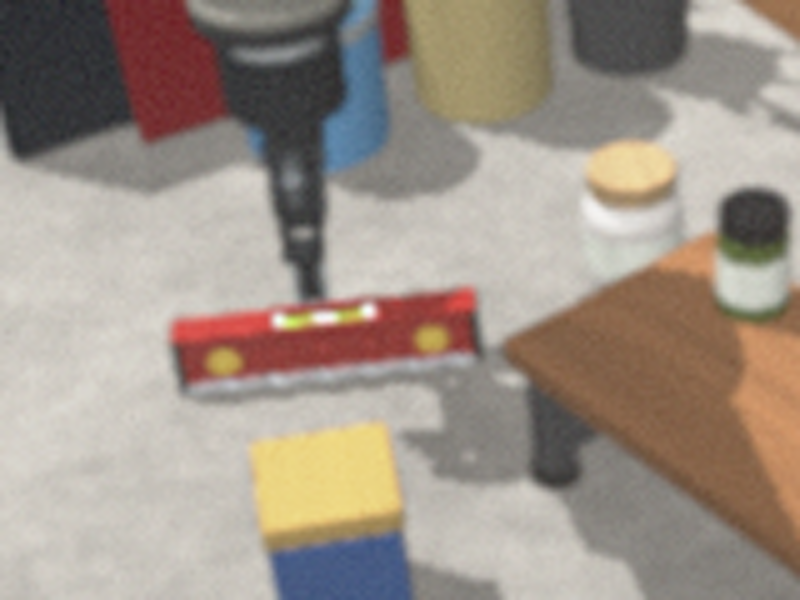

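The finger tips are above the vial, around (310,295) in the crop, and the level lies as measured. I'll lower and close.

```bash
python3 -m pendant '[0.001,0.001,-0.03,0,0,0,0.9, 0.001,0.001,-0.063,0,0,0,0.9, 0.001,0.001,-0.063,0,0,0,0.9, 0.001,0.001,-0.063,0,0,0,0, 0.001,0.001,-0.063,0,0,0,0, 0.001,0.001,-0.063,0,0,0,0, 0.001,0.001,-0.063,0,0,0,0, 0.001,0.001,-0.063,0,0,0,0, 0.001,0.001,-0.063,0,0,0,0]' 60
```

```text
time: 2.38
tcp_pos: [0.4388, 0.3517, 0.019]
tool_rot: [0.0, 0.21, 0.978, -0.0]
contact_force: [-1.3, 0.4, 14.1]
finger_gap: 0.278
```

The grip is good: the gap of 0.278 is about 24 mm. I'll lift, then carry to the lane while turning -57°.

```bash
python3 -m pendant '[0,0,0.04,0,0,0,0, 0,0,0.09,0,0,0,0, 0.005,-0.02,0.14,0,0,-4,0, 0.02,-0.06,0.155,0,0,-12,0, 0.035,-0.105,0.155,0,0,-20,0, 0.05,-0.15,0.155,0,0,-28,0, 0.065,-0.195,0.155,0,0,-36,0, 0.08,-0.24,0.155,0,0,-44,0, 0.095,-0.285,0.155,0,0,-51,0, 0.107,-0.325,0.15,0,0,-56,0, 0.113,-0.344,0.14,0,0,-57.2,0, 0.113,-0.344,0.13,0,0,-57.2,0, 0.113,-0.344,0.12,0,0,-57.2,0, 0.113,-0.344,0.12,0,0,-57.2,0]'
python3 - <<'E'
from h import *
c=snap('side','s2.png'); crop(c,'s2c.png',190,100,370,235,4.4)
c=snap('top','t2.png'); crop(c,'t2c.png',170,100,350,205,4.4)
print(arm.state()['joint_positions'].round(2))
E
```

```text
time: 4.12
tcp_pos: [0.551, 0.0088, 0.1381]
tool_rot: [-0.001, 0.652, 0.758, -0.001]
contact_force: [0.3, 0.8, -4.2]
finger_gap: 0.283
[-0.52  0.36  0.48  1.99 -0.22  0.84  0.23]
```

View pics/s2c.png

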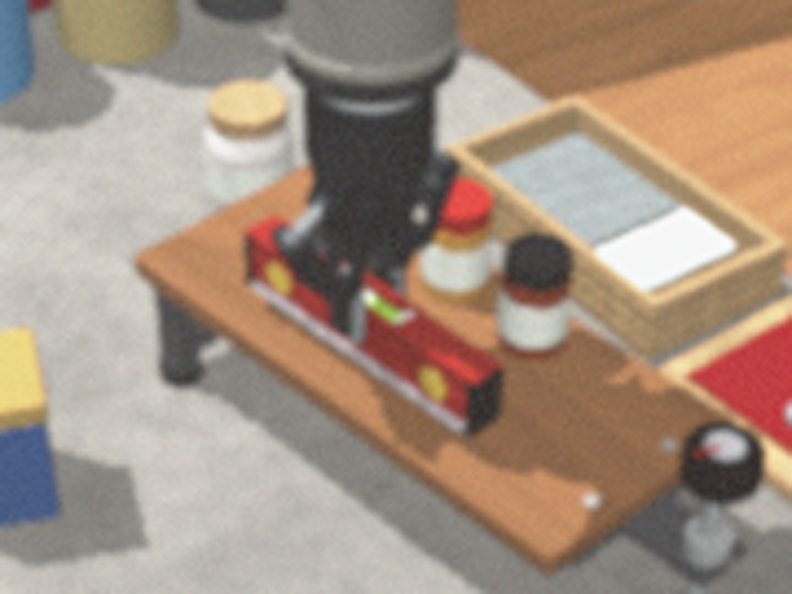

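View pics/t2c.png

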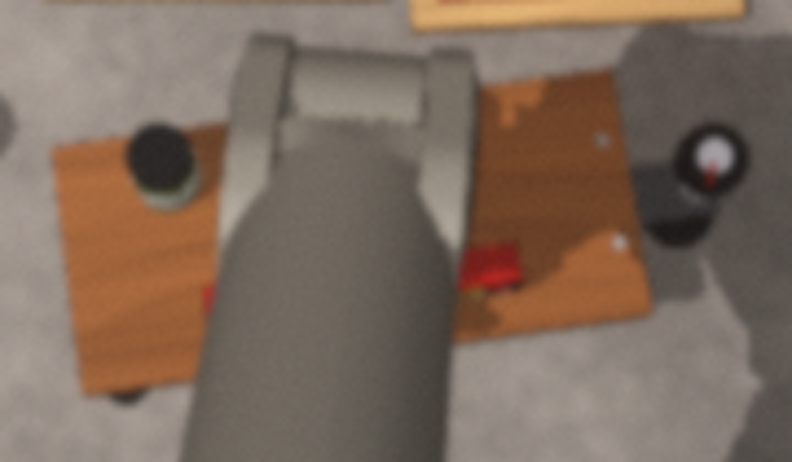

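The level hangs over the strip, parallel to the board and clear of the jars; its knob-side end is at about (500,375) in the side crop. I'll lower and release.

```bash
python3 -m pendant '[0,0,-0.006,0,0,0,0, 0,0,-0.011,0,0,0,0, 0,0,-0.0145,0,0,0,0, 0,0,-0.0145,0,0,0,0, 0,0,-0.0145,0,0,0,0.05]'
```

```text
time: 4.85
tcp_pos: [0.5518, 0.0085, 0.1246]
tool_rot: [-0.0, 0.652, 0.758, -0.0]
contact_force: [0.4, -0.4, -5.4]
finger_gap: 0.281
```

```bash
python3 -m pendant '[0,0,-0.001,0,0,0,0.05, 0,0,-0.0025,0,0,0,0.05, 0,0,-0.0025,0,0,0,0.05]'
```

```text
time: 5.22
tcp_pos: [0.552, 0.0084, 0.1231]
tool_rot: [-0.0, 0.652, 0.758, 0.0]
contact_force: [-5.6, -1.0, 14.9]
finger_gap: 0.28
```

Touchdown. Opening.

```bash
python3 -m pendant '[0,0,0.0005,0,0,0,0.3, 0,0,0.0005,0,0,0,0.65, 0,0,0.0005,0,0,0,0.65, 0,0,0.0005,0,0,0,0.65, 0,0,0.0005,0,0,0,0.65]'; python3 -m pendant '[0,0,0.03,0,0,0,0.65, 0,0,0.06,0,0,0,0.65, 0,0,0.10,0,0,0,0.65, 0.01,-0.03,0.13,0,0,4,0.65, 0.02,-0.08,0.13,0,0,14,0.8, 0.04,-0.13,0.13,0,0,24,1, 0.06,-0.17,0.13,0,0,34,1, 0.07,-0.20,0.13,0,0,44,1, 0.08,-0.223,0.12,0,0,50,1, 0.08,-0.223,0.11,0,0,50,1]'
python3 - <<'E'
from h import *
c=snap('side','s3.png'); crop(c,'s3c.png',190,100,370,235,4.4)
c=snap('top','t3.png'); crop(c,'t3c.png',170,100,350,205,4.4)
print(arm.state()['joint_positions'].round(2))
E
```

```text
time: 5.85
tcp_pos: [0.552, 0.0084, 0.1235]
tool_rot: [-0.0, 0.652, 0.758, 0.0]
contact_force: [-0.2, -0.5, -0.3]
finger_gap: 0.653
time: 7.1
tcp_pos: [0.6319, -0.2169, 0.2329]
tool_rot: [-0.0, 0.272, 0.962, -0.0]
contact_force: [-0.1, 0.8, -0.1]
finger_gap: 1.001
[-0.08  0.44  0.43  1.64 -0.2   1.11  1.42]
```

View pics/s3c.png

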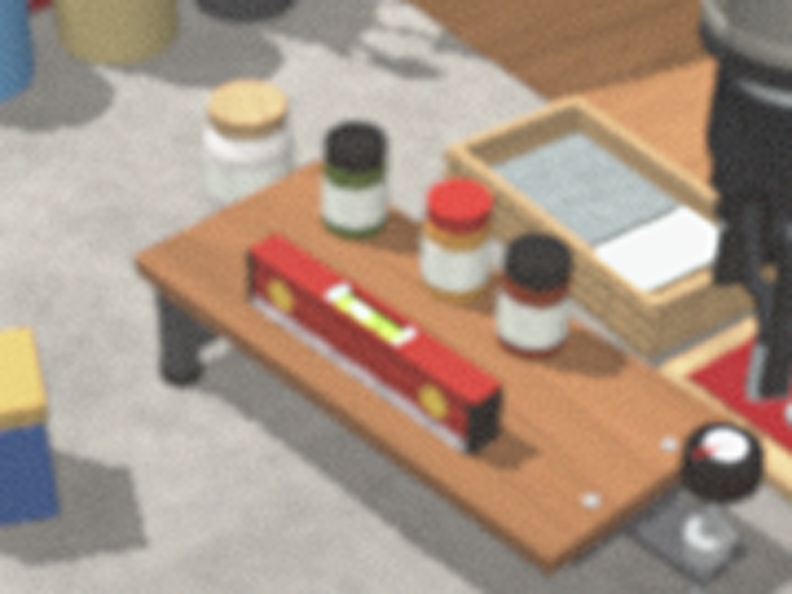

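View pics/t3c.png

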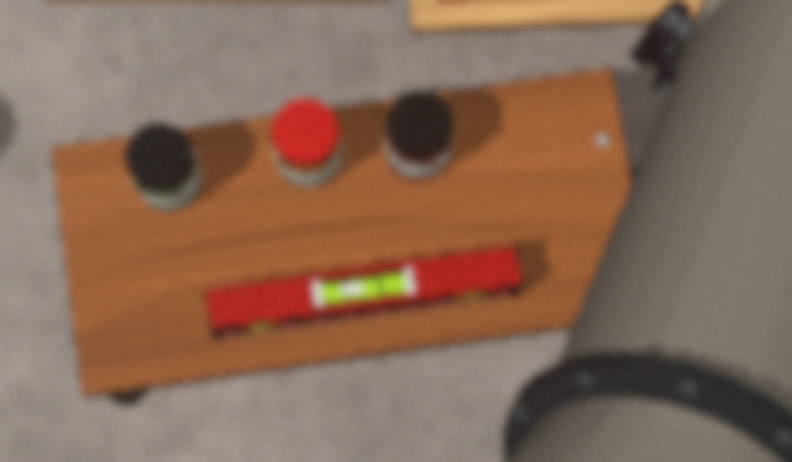

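The level stands on the strip and is visible from both cameras, with the bubble towards the left (+y, higher) end. Next I'll measure the bubble and check the TCP over the knob by projection.

```bash
cat > bub.py <<'E'
from h import *
def bubble(tag,top=True):
    out=[]
    for n in('top','side'):
        c=arm.read_camera(n)
        ctr=np.array([0.551,0.008,0.149]); ey=np.array([-0.148,0.989,0])
        a,b=proj(c,ctr-0.05*ey),proj(c,ctr+0.05*ey)
        m=(a+b)/2; d=b-a; L=np.linalg.norm(d); th=d/L; nrm=np.array([-th[1],th[0]])
        W,H=600,180 # 100mm x 30mm at 6px/mm ; warp along board axis
        k=L/W
        M=np.array([[th[0]*k,nrm[0]*k,a[0]-nrm[0]*k*H/2],[th[1]*k,nrm[1]*k,a[1]-nrm[1]*k*H/2]])
        w=cv2.warpAffine(c['image'],M,(W,H),flags=cv2.INTER_CUBIC|cv2.WARP_INVERSE_MAP)
        out.append(w)
    cv2.imwrite(f'pics/{tag}.png',np.vstack(out)[:,:,::-1])
    return out
E
python3 - <<'E'
from bub import *
bubble('b3')
s=arm.read_camera('side'); st=arm.state()
print((proj(s,st['tcp_pos'])-[190,100])*4.4, (proj(s,[.632,-.215,.166])-[190,100])*4.4)
E
```

```text
[736.78478707 351.77592298] [720.51520736 447.7307294 ]
```

View pics/b3.png

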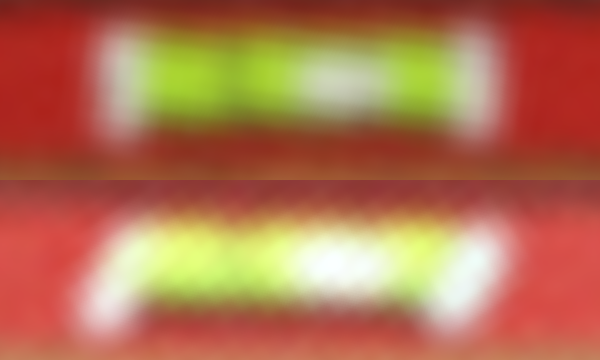

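In the rectified top strip, the left line is at x≈235 px, so the middle is at about 298, and the bubble is at about 345. At 6 px/mm the bubble is +7.8 mm towards +y, so it needs about 2.65 rad clockwise. Lowering onto the knob.

```bash
python3 -m pendant '[0,0.002,-0.03,0,0,0,1, 0,0.002,-0.06,0,0,0,1, 0,0.002,-0.09,0,0,0,1, 0,0.002,-0.098,0,0,0,0.9, 0,0.002,-0.098,0,0,0,0.7, 0,0.002,-0.098,0,0,0,0.6, 0,0.002,-0.098,0,0,0,0.6]' 25
python3 - <<'E'
from h import *
c=snap('side','s4.png'); crop(c,'s4c.png',290,120,410,250,5)
E
```

```text
time: 8.22
tcp_pos: [0.6326, -0.2117, 0.1369]
tool_rot: [0.001, 0.271, 0.963, 0.001]
contact_force: [0.3, 0.0, -0.0]
finger_gap: 0.595
```

View pics/s4c.png

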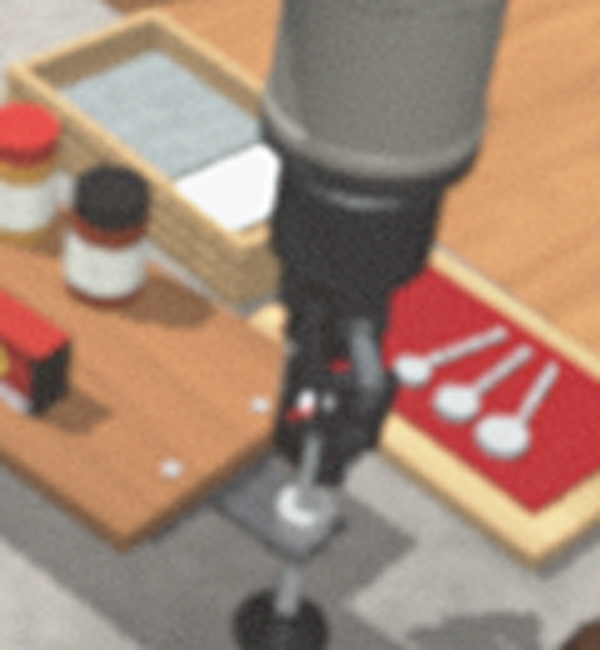

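The fingers straddle the knob at about (330,400). The TCP is 3 mm too far in +y because the start pose was still settling, so I'll correct that and close gently.

```bash
python3 -m pendant '[0,-0.0033,-0.001,0,0,0,0.6, 0,-0.0033,-0.001,0,0,0,0.53, 0,-0.0033,-0.001,0,0,0,0.5, 0,-0.0033,-0.001,0,0,0,0.4, 0,-0.0033,-0.001,0,0,0,0.4, 0,-0.0033,-0.001,0,0,0,0.4]' 25
```

```text
time: 9.02
tcp_pos: [0.6335, -0.2141, 0.1364]
tool_rot: [0.001, 0.27, 0.963, 0.001]
contact_force: [2.7, 5.6, 6.3]
finger_gap: 0.503
```

Gripped on 43 mm. Turning about 150° clockwise.

```bash
python3 -m pendant '[0.0005,0.0005,0,0,0,-5,0.4, 0.0005,0.0005,0,0,0,-14,0.4, 0.0005,0.0005,0,0,0,-24,0.4, 0.0005,0.0005,0,0,0,-34,0.4, 0.0005,0.0005,0,0,0,-44,0.4, 0.0005,0.0005,0,0,0,-54,0.4, 0.0005,0.0005,0,0,0,-64,0.4, 0.0005,0.0005,0,0,0,-74,0.4, 0.0005,0.0005,0,0,0,-84,0.4, 0.0005,0.0005,0,0,0,-94,0.4, 0.0005,0.0005,0,0,0,-104,0.4, 0.0005,0.0005,0,0,0,-114,0.4, 0.0005,0.0005,0,0,0,-124,0.4, 0.0005,0.0005,0,0,0,-134,0.4, 0.0005,0.0005,0,0,0,-142,0.4, 0.0005,0.0005,0,0,0,-148,0.4, 0.0005,0.0005,0,0,0,-148,0.4, 0.0005,0.0005,0,0,0,-148,0.4]'
python3 - <<'E'
from bub import *
bubble('b4');print(arm.state()['joint_positions'].round(2))
snap('side','s5.png')
E
```

```text
time: 11.28
tcp_pos: [0.6351, -0.2145, 0.1366]
tool_rot: [0.003, 1.0, 0.006, 0.0]
contact_force: [10.1, -6.7, -6.6]
finger_gap: 0.505
[-0.44  0.76  1.04  1.74 -0.73  1.08 -0.72]
```

View pics/b4.png

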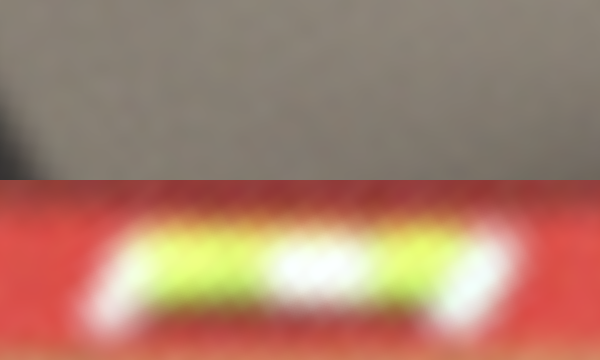

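View pics/s5.png

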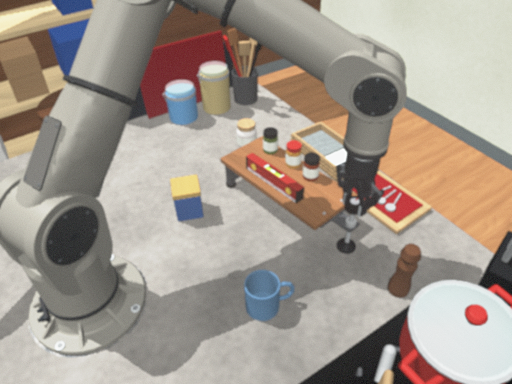

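Turned 147.8°, and the bubble is still running. I'll let go of the knob without moving away and let it settle.

```bash
python3 -m pendant '[0,0,0,0,0,0,0.6, 0,0,0,0,0,0,0.6, 0,0,0,0,0,0,0.6, 0,0,0,0,0,0,0.6, 0,0,0,0,0,0,0.6, 0,0,0,0,0,0,0.6, 0,0,0,0,0,0,0.6, 0,0,0,0,0,0,0.6, 0,0,0,0,0,0,0.6, 0,0,0,0,0,0,0.6, 0,0,0,0,0,0,0.6, 0,0,0,0,0,0,0.6, 0,0,0,0,0,0,0.6, 0,0,0,0,0,0,0.6]'
python3 - <<'E'
from bub import *
bubble('b5')
c=arm.read_camera('side'); crop(c,'s6c.png',235,145,315,205,9)
E
```

```text
time: 13.18
tcp_pos: [0.6351, -0.2145, 0.1366]
tool_rot: [0.003, 1.0, 0.006, 0.0]
contact_force: [0.1, -0.1, -0.2]
finger_gap: 0.602
```

View pics/b5.png

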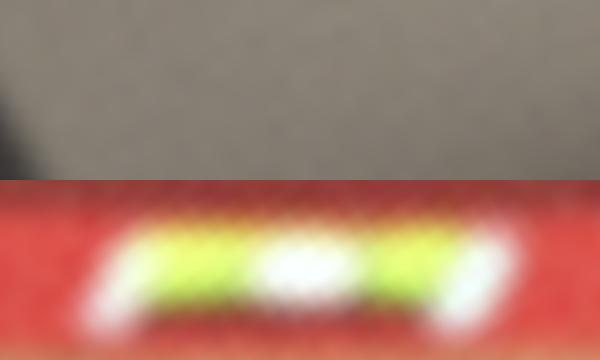

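View pics/s6c.png

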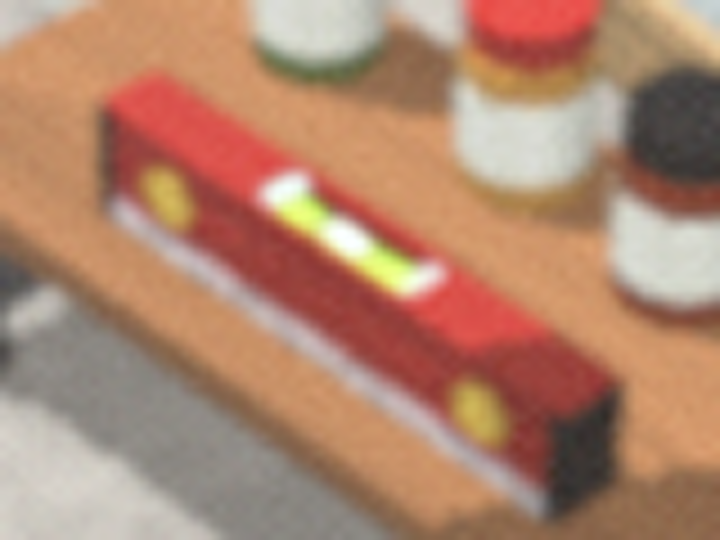

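```bash
cat > prof.py <<'E'
from h import *
from scipy.ndimage import map_coordinates,gaussian_filter1d
def prof(n,avg=3,z=0.147):
    im=np.mean([arm.read_camera(n)['image'].astype(float) for _ in range(avg)],0); c=arm.read_camera(n)
    ctr=np.array([0.5515,0.008,z]); ey=np.array([-0.148,0.989,0]);ex=np.array([.989,.148,0])
    s=np.arange(-45,45.01,.5); best=None
    P=[[np.array(proj(c,ctr+a/1e3*ey+b/1e3*ex)) for a in s] for b in np.arange(-16,16.1,2)]
    P=np.array(P)
    V=np.stack([map_coordinates(im[:,:,k],[P[...,1],P[...,0]],order=3) for k in range(3)],-1)
    return s,V
def meas(n):
    s,V=prof(n)
    red=V[...,0]-V[...,1]          # high on red, low on white/green
    green=(V[...,1]-V[...,2])      # high on green, low on white, red
    r=np.argmax(np.sum(np.clip(green,0,None),1)); rows=slice(max(r-1,0),r+2)
    w=V[rows,:,2].mean(0); g=V[rows,:,1].mean(0); R=V[rows,:,0].mean(0)
    return s,R,g,w,r
if __name__=='__main__':
    import sys
    for n in sys.argv[1:]:
        s,R,g,b,r=meas(n); print(n,'row',r)
        for i in range(0,len(s),4): print(int(s[i]),int(R[i]),int(g[i]),int(b[i]),end=' | ')
        print()
        # window: outer edges where green crosses half between red and white
        gg=gaussian_filter1d(g,1); th=(np.percentile(gg,5)+gg.max())/2
        idx=np.where(gg>th)[0]; i0,i1=idx[0],idx[-1]
        cross=lambda y,i,t:s[i]+(t-y[i])/(y[i+1]-y[i])*(s[i+1]-s[i])
        a=cross(gg,i0-1,th); e=cross(gg,i1,th); mid=(a+e)/2
        inn=np.abs(s-mid)<22; bb=gaussian_filter1d(b,1); t2=(bb[inn].min()+bb[inn].max())/2
        j=np.where(inn&(bb>t2))[0]; 
        print('window',a,e,'mid',mid,'len',e-a,'| bubble',cross(bb,j[0]-1,t2),cross(bb,j[-1],t2),'off',(cross(bb,j[0]-1,t2)+cross(bb,j[-1],t2))/2-mid)
E
python3 prof.py side
```

```text
side row 6
-45 218 82 75 | -43 219 81 75 | -41 218 80 72 | -39 217 78 71 | -37 218 80 74 | -35 218 90 86 | -33 221 116 109 | -31 226 155 136 | -29 228 190 152 | -27 231 209 153 | -25 233 219 140 | -23 230 223 124 | -21 228 220 113 | -19 227 220 110 | -17 226 223 109 | -15 225 221 107 | -13 223 218 106 | -11 224 217 114 | -9 229 216 134 | -7 231 218 157 | -5 233 222 174 | -3 235 223 185 | -1 236 224 188 | 1 236 223 184 | 3 235 219 178 | 5 230 214 168 | 7 224 206 151 | 9 218 202 130 | 11 217 207 115 | 13 222 213 110 | 15 225 218 108 | 17 225 224 107 | 19 225 227 107 | 21 224 224 109 | 23 223 221 120 | 25 226 215 143 | 27 229 211 170 | 29 230 207 187 | 31 229 194 186 | 33 225 171 167 | 35 219 140 136 | 37 216 108 104 | 39 215 88 83 | 41 217 81 74 | 43 218 81 74 | 45 219 82 76 | 
window -31.051470582173174 34.173456397441235 mid 1.5609929076340308 len 65.22492697961441 | bubble -7.891842600384441 7.315629532961532 off -1.8490994413454853
```

With the projection-true profile, the vial's green spans -24 to +24 mm and the bubble spans -7.9 to +7.3 mm, with the line dips near -11 and +10. The bubble is therefore within about 1 mm of the middle and at rest. I'll lift off the knob and go above the level with the open fingers lying along it, so they straddle the window.

```bash
python3 -m pendant '[0,0,0,0,0,0,0.8, 0,0,0.005,0,0,0,1, 0,0,0.04,0,0,0,1, 0,0,0.08,0,0,0,1, 0,0.01,0.10,0,0,0,1, -0.02,0.05,0.10,0,0,2,1, -0.04,0.10,0.10,0,0,4,1, -0.06,0.15,0.10,0,0,6,1, -0.075,0.195,0.09,0,0,7.8,1, -0.083,0.2225,0.075,0,0,7.8,1, -0.083,0.2225,0.06,0,0,7.8,1, -0.083,0.2225,0.06,0,0,7.8,1, -0.083,0.2225,0.06,0,0,7.8,1]' 20
python3 - <<'E'
from h import *
c=snap('side','s7.png'); crop(c,'s7c.png',220,100,350,210,6)
s=arm.state();print(s['joint_positions'].round(2),s['tcp_pos'])
E
python3 prof.py side | tail -1
```

```text
time: 15.15
tcp_pos: [0.5524, 0.0068, 0.1971]
tool_rot: [0.003, 0.997, 0.073, 0.001]
contact_force: [-0.6, -0.2, 0.7]
finger_gap: 1.003
[-1.04  0.55  1.24  1.96 -0.59  1.06 -0.96] [0.55245677 0.00680633 0.19713888]
window -31.01461445545684 34.247207945284025 mid 1.6162967449135923 len 65.26182240074087 | bubble -7.867605969586317 7.259000826770812 off -1.9205993163213448
```

View pics/s7c.png

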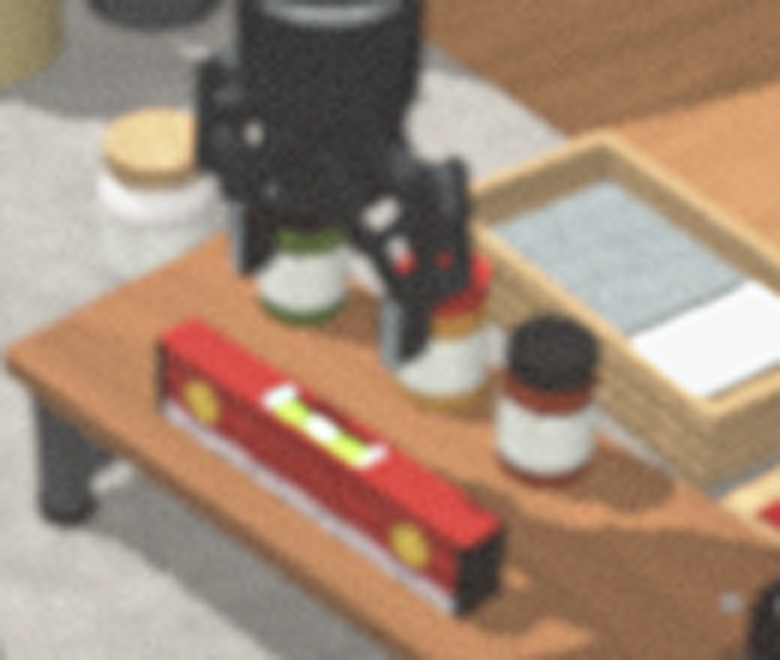

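The bubble is steady and the side camera still sees it. The finger tips, at about (245,265) and (400,360), sit evenly over the level. I'll descend to just short of contact.

```bash
python3 -m pendant '[0,0.0015,-0.02,0,0,0,1, 0,0.0015,-0.04,0,0,0,1, 0,0.0015,-0.048,0,0,0,1, 0,0.0015,-0.05,0,0,0,1, 0,0.0015,-0.05,0,0,0,1]'
python3 - <<'E'
from h import *
c=snap('side','s8.png'); crop(c,'s8c.png',220,100,350,210,6)
E
```

```text
time: 16.02
tcp_pos: [0.5525, 0.0088, 0.1471]
tool_rot: [0.003, 0.997, 0.073, 0.001]
contact_force: [-1.0, 0.2, 0.4]
finger_gap: 0.999
```

View pics/s8c.png

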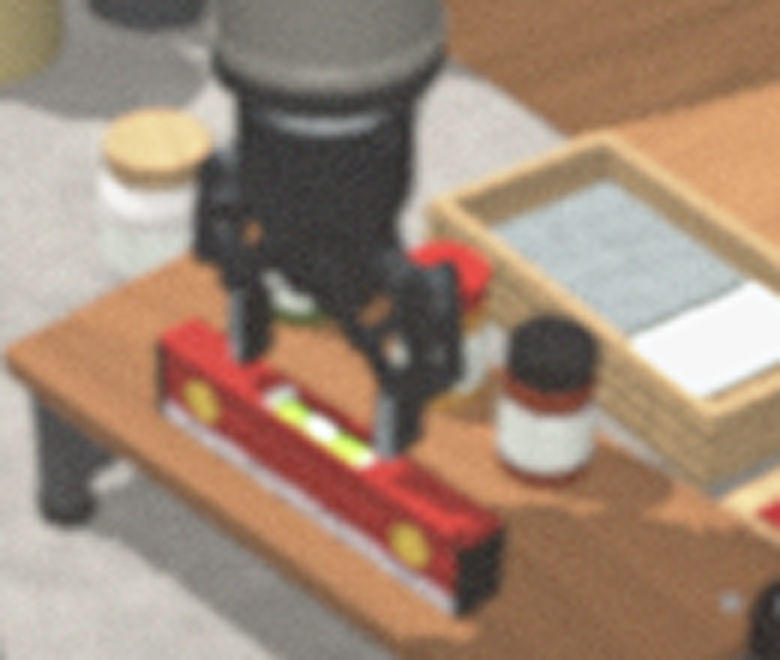

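The tips are just above the flat top on both sides of the window, at about (250,360) and (395,450). I'll creep down.

```bash
python3 -m pendant '[0,0,-0.003,0,0,0,1, 0,0,-0.006,0,0,0,1, 0,0,-0.008,0,0,0,1, 0,0,-0.008,0,0,0,1]'; python3 -m pendant '[0,0,-0.001,0,0,0,1, 0,0,-0.001,0,0,0,1]'; python3 -m pendant '[0,0,-0.001,0,0,0,1, 0,0,-0.001,0,0,0,1]'
```

```text
time: 16.58
tcp_pos: [0.5524, 0.0089, 0.1391]
tool_rot: [0.003, 0.997, 0.073, 0.001]
contact_force: [-0.3, -0.7, -0.2]
finger_gap: 0.999
time: 16.82
tcp_pos: [0.5525, 0.0088, 0.1381]
tool_rot: [0.003, 0.997, 0.073, 0.001]
contact_force: [-0.2, 0.5, -0.1]
finger_gap: 0.996
time: 17.08
tcp_pos: [0.5525, 0.0088, 0.1371]
tool_rot: [0.003, 0.997, 0.073, 0.001]
contact_force: [0.6, 0.5, 1.5]
finger_gap: 0.999
```

```bash
python3 -m pendant '[0,0,-0.0005,0,0,0,1, 0,0,-0.0005,0,0,0,1, 0,0,-0.0005,0,0,0,1]';python3 -m pendant '[0,0,-0.0005,0,0,0,1, 0,0,-0.0005,0,0,0,1, 0,0,-0.0005,0,0,0,1]'
```

```text
time: 17.45
tcp_pos: [0.5526, 0.0088, 0.137]
tool_rot: [0.002, 0.997, 0.073, 0.001]
contact_force: [-2.6, 0.6, 9.4]
finger_gap: 1.0
time: 17.82
tcp_pos: [0.5527, 0.0089, 0.137]
tool_rot: [0.002, 0.997, 0.073, 0.001]
contact_force: [-3.7, 0.1, 12.4]
finger_gap: 1.0
```

In contact at about 10–12 N. I'll hold and watch the bubble.

```bash
python3 -m pendant '[0,0,-0.0005,0,0,0,1, 0,0,-0.0005,0,0,0,1, 0,0,-0.0005,0,0,0,1, 0,0,-0.0005,0,0,0,1, 0,0,-0.0005,0,0,0,1, 0,0,-0.0005,0,0,0,1, 0,0,-0.0005,0,0,0,1, 0,0,-0.0005,0,0,0,1, 0,0,-0.0005,0,0,0,1, 0,0,-0.0005,0,0,0,1, 0,0,-0.0005,0,0,0,1, 0,0,-0.0005,0,0,0,1, 0,0,-0.0005,0,0,0,1, 0,0,-0.0005,0,0,0,1, 0,0,-0.0005,0,0,0,1, 0,0,-0.0005,0,0,0,1]'; python3 prof.py side
python3 - <<'E'
from bub import *
bubble('b9')
c=snap('side','s9.png'); crop(c,'s9c.png',220,100,350,210,6)
s=arm.state();print(s['time'],s['contact_force'],s['ft_torque'],s['tcp_pos'])
E
```

```text
time: 19.82
tcp_pos: [0.5527, 0.0089, 0.137]
tool_rot: [0.002, 0.997, 0.073, 0.001]
contact_force: [-4.0, 0.5, 14.3]
finger_gap: 0.998
side row 6
-45 183 92 88 | -43 185 100 97 | -41 188 103 101 | -39 189 100 98 | -37 192 95 92 | -35 200 98 95 | -33 210 115 110 | -31 217 148 130 | -29 222 183 146 | -27 226 205 147 | -25 225 216 134 | -23 225 221 119 | -21 226 218 110 | -19 225 217 106 | -17 223 219 104 | -15 222 217 103 | -13 221 216 103 | -11 222 216 111 | -9 226 214 128 | -7 229 218 149 | -5 230 221 164 | -3 231 220 173 | -1 232 222 176 | 1 233 222 175 | 3 233 220 171 | 5 229 216 159 | 7 223 208 140 | 9 216 202 121 | 11 215 205 108 | 13 220 211 105 | 15 224 217 106 | 17 224 221 106 | 19 223 221 105 | 21 220 216 104 | 23 218 210 111 | 25 216 200 127 | 27 217 189 145 | 29 220 181 158 | 31 218 168 157 | 33 209 146 141 | 35 200 119 115 | 37 196 96 91 | 39 195 80 74 | 41 194 73 67 | 43 192 72 66 | 45 187 71 66 | 
window -30.982283286148967 32.77712121735483 mid 0.8974189656029328 len 63.7594045035038 | bubble -8.004594043353977 7.099344262360444 off -1.3500438560996995
20.175 [-5.18429048  0.92655854 12.79433056] [0.65656744 0.97339107 0.18643921] [0.55272961 0.00889884 0.1369361 ]
```

View pics/b9.png

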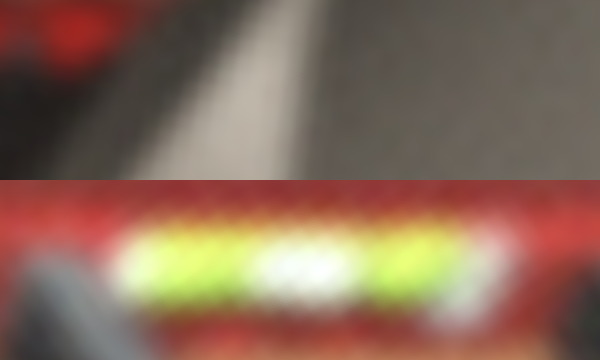

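View pics/s9c.png

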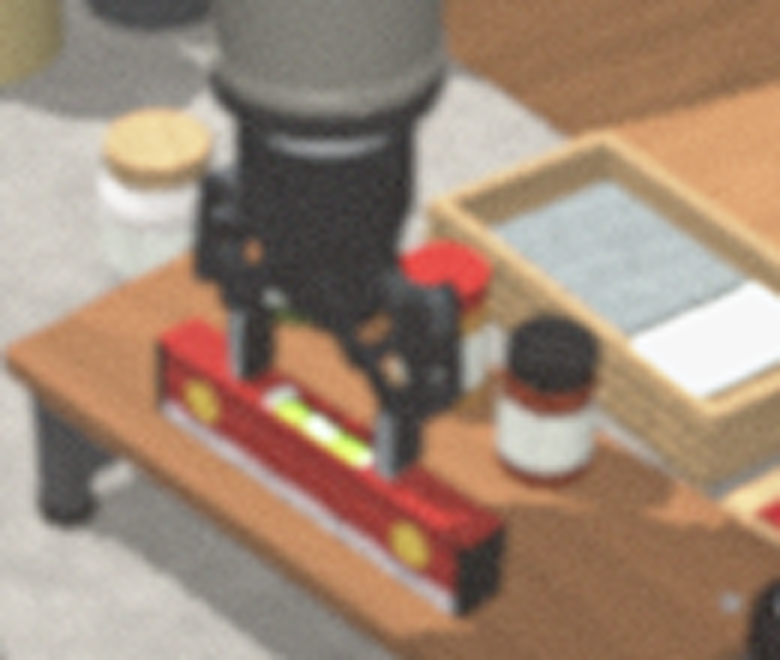

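The press doesn't shift the bubble (-8.0 to +7.1 mm now, -7.9 to +7.3 before). As a last check I'll compare offline against the pictures taken before turning.

Run:
```python
from h import *
from scipy.ndimage import map_coordinates,gaussian_filter1d
st=arm.state();print(st['time'],st['contact_force'].round(1))
cam={n:arm.read_camera(n) for n in('top','side')}
ey=np.array([-0.148,0.989,0]);ex=np.array([.989,.148,0])
for n,f in(('top','t3'),('side','s3'),('side','s9')):
    im=cv2.imread(f'pics/{f}.png')[:,:,::-1].astype(float); c=cam[n]
    for z in(.147,.142):
        s=np.arange(-45,45.01,.5); P=np.array([[proj(c,np.array([.5515,.008,z])+a/1e3*ey+b/1e3*ex) for a in s] for b in np.arange(-14,14.1,1)])
        V=np.stack([map_coordinates(im[...,k],[P[...,1],P[...,0]],order=3) for k in range(3)],-1)
        sat=V[...,1]-V[...,2]; r=np.argmax(np.clip(sat,0,None).sum(1)); q=gaussian_filter1d(sat[max(r-2,0):r+3].mean(0),1)
        th=.5*np.percentile(q,90); x=[s[i]+(th-q[i])/(q[i+1]-q[i])*.5 for i in range(len(s)-1) if (q[i]-th)*(q[i+1]-th)<0]
        print(n,f,z,r,np.round(x,1))
```

```text
20.175 [-5.2  0.9 12.8]
top t3 0.147 10 [-26.3   1.5  13.4  25.5]
top t3 0.142 11 [-26.5   1.3  13.4  25.5]
side s3 0.147 10 [-27.   -0.7  10.9  24.2]
side s3 0.142 14 [-22.8   3.9  15.1  28.8]
side s9 0.147 11 [-26.8  -6.1   6.2  26.5]
side s9 0.142 15 [-22.7  -1.6  10.3  31. ]
```

All estimates put the bubble at +0.2 to +0.5 mm, inside ±2.5 mm, and the push is steady at about 13 N. Handing in.

```bash
python3 -c "
from bench import arm
print(arm.state()['contact_force'],arm.state()['time']); print(arm.hand_in())"
```

```text
[-4.32640622 -0.02147341 12.12611088] 20.275
the job is handed in; nothing more can be done
None
```

I stood the level on the front strip and turned the knob 148° clockwise. I then pressed on the level's top with the open fingers on both sides of the window and handed in at 20.3 s, still pressing.

- **Bubble:** before turning it was 6.5 mm (side camera) to 7.9 mm (top camera) towards the high end. Under the press it reads about +0.2 mm from the middle of the vial, and pressing did not shift it.
- **Push:** 12–14 N down at the fingers, so the level bears on the shelf with roughly 16–18 N. There is also about 4–5 N sideways.
- **Neighbours:** the jars and other things showed no movement in the last pictures I viewed. I did not measure their positions.

**Checks that disagreed or failed:**
- My first automatic readout, based on the window's outer edges, put the bubble 1.3–1.9 mm off the middle, towards the knob end. I put that down to the rim standing higher than the vial, and relied on the ends of the vial itself. Either reading is within 2.5 mm.
- The arm blocked the top camera after the turn, so the final bubble reading rests on the side camera alone.

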